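Close the classroom CD player and fit its volume knob

ROBOT

A 7-joint arm with a two-finger parallel gripper is mounted at the origin on the work surface. World frame = base frame: x ahead of the robot, y to its left, z up, the work surface at z = 0. Lengths are in m, angles in rad, forces in N, time in s.
With the tool pointing down it reaches from about 0.4 to 0.85 m from the base axis. Payload 6.9 kg.
Tool frame: the origin (TCP) lies midway between the tips of the shut fingers; the grasp point (between the pads) lies 19 mm behind it; z points along the fingers, y is the line along which they close (so a half turn about z gives the same grasp; the last joint's range is limited). The gripper opens to 85 mm and grips with 20 to 120 N. Pads are 22 mm wide; open, the fingers measure 114 mm over their backs; the gripper's body (76 mm by 85 mm) begins 54 mm behind the grasp point. The pads swing forward as they close: fully open they stand 13 mm farther back than shut.
Start: joints at [-1.151, 0.507, -0.238, 1.5, 0.126, 1.149, -0.155], TCP at [0.193, 0.594, 0.231] pointing down, gripper open.
Joint ranges: [-3.08, 3.08], [-0.24, 2.05], [-1.43, 1.35], [0, 2.5], [-1.52, 4.66], [0.17, 1.96], [-2.89, 2.89]. Speed limits (rad/s): [2.39, 2.39, 3.14, 3.14, 3.14, 3.14, 3.14].

INTERFACE

Orientations are given as a 3x3 rotation matrix whose columns are the frame's x, y, z axes.
In Python, from workcell import arm gives the robot as it stands.
- The arm moves only by the tool drive_effector, called after ">>>" as name(argument=value, ...) on one line, values as JSON. Schema: {"type":"object","properties":{"moves":{"type":"array","items":{"type":"number"},"minItems":7,"maxItems":35},"clamp_n":{"type":"number"},"only":{"type":"string"},"quiet":{"type":"boolean"},"lines":{"type":"string"}},"required":["moves"],"additionalProperties":false}. moves is one flat list of numbers that holds 1 to 5 rows one after another, with no inner brackets; each row has 7 numbers: the opening from 0.0 (shut) to 1.0 (fully open), then dx, dy, dz in normalised numbers (1 is 0.8 m), then a rotation vector rx, ry, rz in a scale on which 1.0 is pi/2 rad; each row shifts and turns the commanded pose from where the row before left it, along the tool's axes as they then stand; what a row does not reach is not made up. A row lasts 1/10 s, in which the tool goes at most 0.05 m and 0.15 rad, less where a joint would pass 70% of its speed; a pose out of reach is approached as far as the arm can. The fingers move at their own pace and stop on an object; clamp_n is the grip in N (left out, the last holds). Time passes only in rows, so rows that do not move let the fingers close. The tool returns the time, the measured TCP pose, the force, the opening and the grip force at its end. only (a regular expression) keeps the lines of the reply that match it, lines (a string "A,B") keeps lines A to B, and quiet returns only ok. A shift or turn number past 1, either way, is cut back to 1. Input that does not fit is refused with a message, and nothing moves.
- arm.get_state(): the state, without advancing time (a new reading comes with each control period).
- arm.snapshot(name): name is "scene" or "top" or "wrist"; returns a dict with "color" (420x560x3 uint8, blue, green, red), "camera_matrix" (3x3 intrinsics, pixels), "distortion" ([k1, k2, p1, p2, k3] as OpenCV has them; the pictures are not rectified), "rvec" (rotation vector, rad) and "tvec" (3), from world to camera coordinates, as OpenCV has them. Camera axes: x right, y down, z forward; pixel columns grow to the right and rows downward; lengths in m; the calibration is good to about 2 mm. A picture is of the moment at which its call begins. There is no depth.
- arm.hand_in(): hands the job in; it is judged then, once.
The state is a dict: "time_s": time; "joint_pos": joint angles; "qd": joint speeds; "joint_efforts": joint torques, N m; "ee_pos": TCP position; "ee_rot": TCP orientation; "force": force on the tool from outside, world axes, zero at the start; "wrist_torque": the same for the moment, N m; "grip_width": opening from 0.0 (shut) to 1.0 (fully open); "grasp_force": force on a finger pad.
Only numpy, scipy, OpenCV 4.12 (cv2) and the standard library are available. Lean on these libraries where they do the work, as an engineer would, in place of code of your own. Each camera call takes 0.05 s, during which the arm holds its last target. There are 200 camera calls.

TASK

The disc is already in the classroom CD player: first close the player's lid fully. Then take the loose black volume knob, turn it so that its D-shaped hole matches the D-shaped volume shaft on top of the player, push it fully home on the shaft and press it all the way in (press and hold switches the player on). Finish while you are still holding the knob pressed in, do not let go, and leave the other things on the desk where they are.

Things in the scene. Friction and masses are not known exactly. Their poses are not given: they have to be found in the camera images.
- player: CD player, fixed, silver with charcoal middle: 380 mm wide (y), 210 deep (x, plus a folded handle 25 mm behind). Origin: centre of its underside, on the desk; x points from its front (speaker grilles) to its back, y left. The lid lies between two silver speaker boxes, tops 110 mm above the desk; the volume shaft stands on the right (-y) box, 35 mm in front of and 137.5 mm right of the centre.
- lid_hinge (a point): Middle of the lid's hinge line, at the back of the lid, 100 mm above the desk, fixed to the player and with its axes; the hinge line runs along the player's y.
- lid (a joint): Opening angle of the disc lid, rad: 0 closed, 1.1 fully open; its front edge swings up and back. Silver plate with a round dark window, 158 mm wide, reaching 145 mm forward from the hinge line, 8 mm thick (closed: underside 100 mm, top 108 mm above the desk). Stiff hinge: it stays at any angle; 2 to 4 N down on its outer face, 65 mm or more from the hinge, moves it.
- lid_edge (a point): Middle of the lid's free front edge, on its outer (upper) face, 145 mm from the hinge line; it moves with the lid.
- shaft_tip (a point): Centre of the top end of the bare white D-shaped volume shaft: 12 mm diameter, flat 2 mm from the axis, standing 20 mm above the right speaker box (tip 130 mm above the desk, unpressed), last 2 mm tapered. x points out of the flat, z up. A red line on the white 34 mm collar at its foot (4.5 mm high) points the same way as the flat. It can turn, but stiffly (0.04 N m).
- vol_press (a joint): How far the volume shaft is pushed down, m: 0 up, 0.004 fully pressed in. It is sprung: 3 N starts it, 7 N presses it fully against its stop.
- knob: Loose black volume knob, ~35 g, upright on the desk. Round skirt 40 mm dia., 18 high; on it a bar grip 36 long (x), 12 wide (y), 16 high. Origin: centre of its underside; x runs along the bar to the end with the white pointer line. The D hole in the underside is 13.4 mm dia., 14 deep, flat 2.5 mm from the axis on the pointer (+x) side. Home: underside 14 mm below shaft_tip, clear of the player.
- eraser_a: Wooden chalkboard eraser with grey pad, 50 x 127 (along its y) x 30 mm, loose. Origin: centre of its underside.
- eraser_b: A second eraser like eraser_a, loose.
- bell: Brass hand bell standing mouth down, 84 mm diameter, with a turned wooden handle, 150 mm high, loose. Origin: centre of its underside.
- stapler: Chrome stapler, 36 x 140 (along its y) x 48 mm, loose. Origin: centre of its underside.
- mug: Green enamel mug of pencils, 80 mm diameter, mug 88 mm high, pencils to 180 mm, handle to +y, loose. Origin: centre of its underside.
- disc_case: Empty disc case lying flat, 125 x 142 (along its y) x 10 mm, dark with a blue cover, loose. Origin: centre of its underside.

How it is judged:
By the outcome, as a careful person would: the job done as asked, in the order asked, and still so for the second after the job is handed in, while the arm keeps its last pose, push and grip.
It also fails if it takes over 56 s, if anything falls off the work surface, if the arm or the gripper's body presses on something with over 40 N, if the wrist force passes 120 N, or if a joint passes its speed limit or range.

## Working session

There is one attempt and no reset: what is moved stays moved. The work goes in short steps, Python scripts to look and compute and a tool call to move; the robot and the scene stay as the last step left them, time stands still between calls to the robot, and variables do not carry over. Pictures are saved under pics/ and viewed, at most 10 in all, crops included, and the job is handed in when it is done.

```bash
ls; mkdir -p pics; python3 - <<'E'
from workcell import arm
import cv2,pickle
for n in("scene","top"):
    s=arm.snapshot(n);pickle.dump(s,open(f"pics/{n}0.pkl","wb"));cv2.imwrite(f"pics/{n}0.png",cv2.resize(s["color"],(784,588),interpolation=cv2.INTER_CUBIC))
st=arm.get_state();print(st["time_s"],st["ee_pos"],st["ee_rot"],st["grip_width"])
E
```

```text
pics
workcell.py
0.1 [0.19287353 0.59402108 0.23051278] [[-9.51172897e-01  3.08658258e-01 -4.46850746e-04]
 [ 3.08658576e-01  9.51171627e-01 -1.55533179e-03]
 [-5.50342485e-05 -1.61731376e-03 -9.99998691e-01]] 1.0059320671080756
```

View pics/scene0.png

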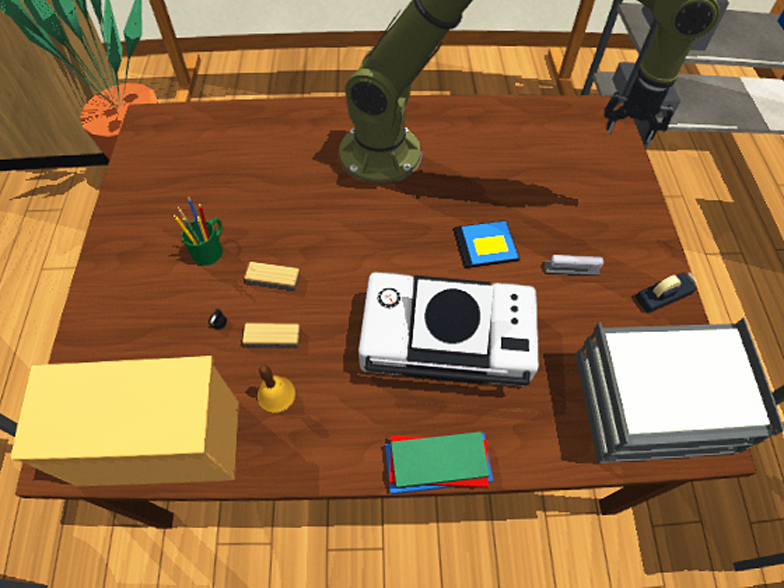

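View pics/top0.png

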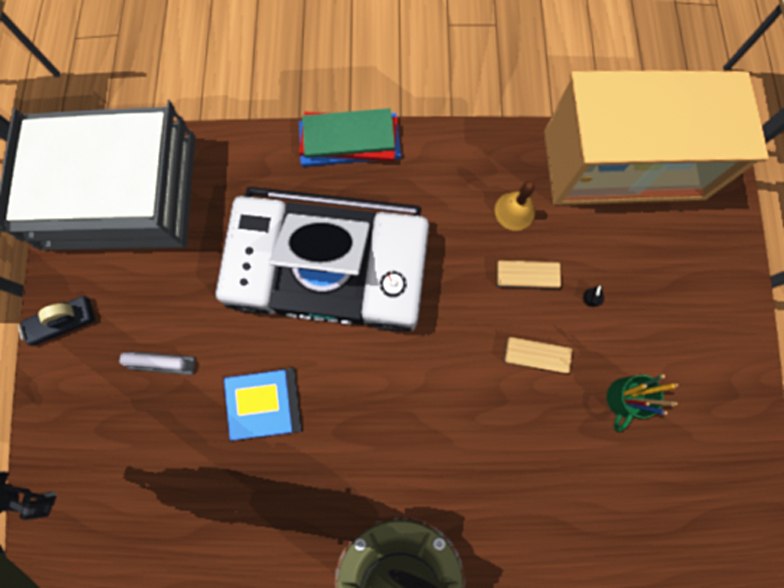

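The scene view is from the far side. The player is at about (450,325) with the knob at (217,319). In the top view the player is at (322,260) with its lid up, the shaft at (392,284) and the knob at (594,295). I'll enlarge these.

```bash
python3 - <<'E'
import cv2,pickle,numpy as np
T=pickle.load(open("pics/top0.pkl","rb"))["color"];S=pickle.load(open("pics/scene0.pkl","rb"))["color"]
r=lambda a,k:cv2.resize(a,None,fx=k,fy=k,interpolation=cv2.INTER_CUBIC)
# top: player crop native x150-310,y130-240 x5
cv2.imwrite("pics/c1.png",r(T[130:240,150:310],5))
# tiles: shaft top, knob top, shaft scene, knob scene, 36x28? 10x
tl=[T[188:218,262:302],T[196:226,404:444],S[198:228,258:298],S[213:243,135:175]]
t=[r(a,10) for a in tl]
cv2.imwrite("pics/c2.png",np.vstack([np.hstack(t[:2]),np.hstack(t[2:])]))
E
```

```text
(no output)
```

View pics/c1.png

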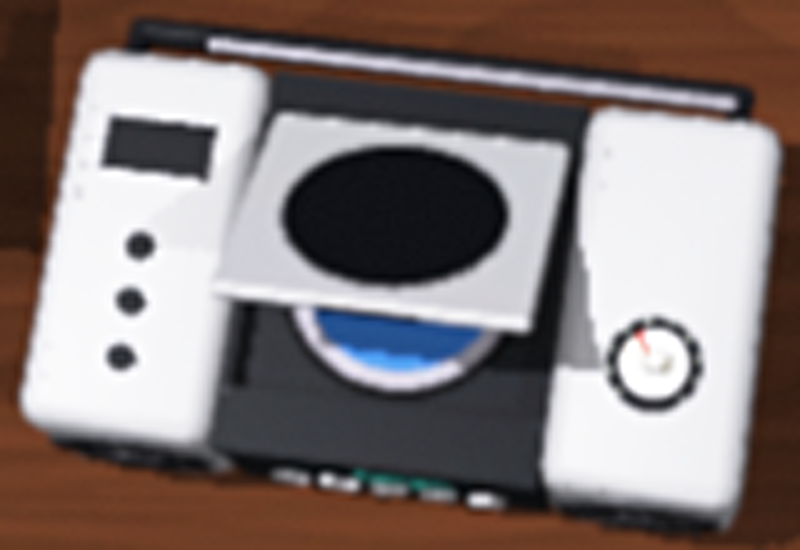

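View pics/c2.png

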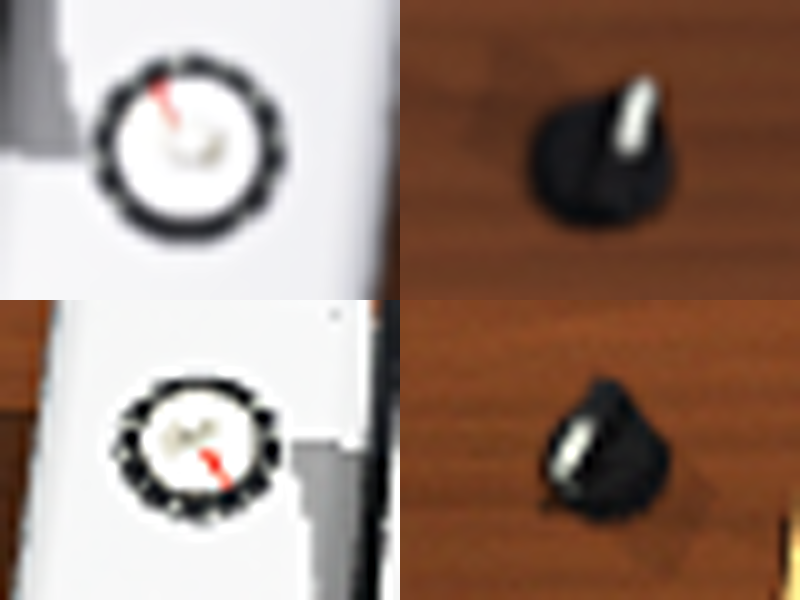

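Crop 1: the shaft collar is centred at (655,365), the lid's free edge runs (215,293)–(530,330) and the handle (140,35)–(745,103). Crop 2: the red line runs (177,125)→(155,85) in the top view and (205,452)→(228,487) in the scene view. The knob's white pointer is at (628,155)–(648,80) in the top view.

```bash
cat > h.py <<'E'
import numpy as np,cv2,pickle
from scipy.spatial.transform import Rotation as Ro
def ray(s,uv):
    p=cv2.undistortPoints(np.array([[uv]],float),s["camera_matrix"],np.array(s["distortion"])).ravel()
    R=cv2.Rodrigues(np.array(s["rvec"],float))[0];return -R.T@np.ravel(s["tvec"]),R.T@np.array([*p,1])
def onz(s,uv,z):
    c,d=ray(s,uv);return c+d*(z-c[2])/d[2]
def tri(*o):
    A=0;b=0
    for s,uv in o:
        c,d=ray(s,uv);d=d/np.linalg.norm(d);P=np.eye(3)-np.outer(d,d);A=A+P;b=b+P@c
    return np.linalg.solve(A,b)
def proj(s,X):
    return cv2.projectPoints(np.array(X,float).reshape(-1,3),np.array(s["rvec"],float),np.array(s["tvec"],float),s["camera_matrix"],np.array(s["distortion"]))[0][:,0]
E
python3 - <<'E'
from h import *
np.set_printoptions(precision=4,suppress=True)
T=pickle.load(open("pics/top0.pkl","rb"));S=pickle.load(open("pics/scene0.pkl","rb"))
c1=lambda U,V:((U+.5)/5-.5+150,(V+.5)/5-.5+130)
def tl(x0,y0):return lambda U,V:((U+.5)/10-.5+x0,(V+.5)/10-.5+y0)
t1,t2,t3,t4=tl(262,188),tl(404,196),tl(258,198),tl(135,213)
print("cams",ray(T,(280,210))[0],ray(S,(280,210))[0])
print("ring T,S",onz(T,c1(655,365),.11),onz(T,t1(188,148),.11),onz(S,t3(198,148),.11))
ang=lambda a,b:np.degrees(np.arctan2(*(b-a)[[1,0]]))
print("handle dir(-y)",ang(onz(T,c1(140,35),.09),onz(T,c1(745,103),.09)))
print("lid dir(-y)",ang(onz(T,c1(215,293),.2),onz(T,c1(530,330),.2)))
for a,b in(((85,60),(25,415)),((778,150),(738,500)),((268,75),(210,460))):print("edge",onz(T,c1(*a),.11),onz(T,c1(*b),.11),ang(onz(T,c1(*b),.11),onz(T,c1(*a),.11)))
print("red T",ang(onz(T,t1(177,125),.1145),onz(T,t1(155,85),.1145)),onz(T,t1(155,85),.1145)-onz(T,t1(188,148),.11))
print("red S",ang(onz(S,t3(205,152),.1145),onz(S,t3(228,187),.1145)),onz(S,t3(228,187),.1145)-onz(S,t3(198,148),.11))
print("knob base T",onz(T,t2(600,165),.009),"S",onz(S,t4(607,165+0) if 0 else t4(207,158),.012))
for w,(a,b) in{"T":((228,155),(248,80))}.items():
  print("ptr T",ang(onz(T,t2(*a),.034),onz(T,t2(*b),.034)),onz(T,t2(*a),.034),onz(T,t2(*b),.034))
print("knob base T fix",onz(T,t2(200,165),.009))
print("ptr S",onz(S,t4(170,190),.034),onz(S,t4(185,120),.034))
E
```

```text
cams [0.3172 0.0018 1.1841] [ 1.1563 -0.016   1.1535]
ring T,S [0.5527 0.007  0.11  ] [0.5534 0.0076 0.11  ] [0.5529 0.0095 0.11  ]
handle dir(-y) -97.42950864032825
lid dir(-y) -97.33793632429936
edge [0.7226 0.3117 0.11  ] [0.5288 0.333  0.11  ] -6.269263016096183
edge [ 0.6679 -0.0584  0.11  ] [ 0.4823 -0.0347  0.11  ] -7.273923485178411
edge [0.7124 0.2121 0.11  ] [0.5047 0.2351 0.11  ] -6.324830948325945
red T 27.875800608323082 [0.0156 0.0083 0.0045]
red S 27.861101679713435 [0.0165 0.0086 0.0045]
knob base T [ 0.5436 -0.5155  0.009 ] S [ 0.5462 -0.3931  0.012 ]
ptr T -19.1216716472316 [ 0.5425 -0.3971  0.034 ] [ 0.5638 -0.4044  0.034 ]
knob base T fix [ 0.5446 -0.3973  0.009 ]
ptr S [ 0.5693 -0.3966  0.034 ] [ 0.5437 -0.3949  0.034 ]
```

```bash
python3 - <<'E'
from h import *
np.set_printoptions(precision=4,suppress=True)
T=pickle.load(open("pics/top0.pkl","rb"));S=pickle.load(open("pics/scene0.pkl","rb"))
c1=lambda U,V:((U+.5)/5-.5+150,(V+.5)/5-.5+130)
s=lambda U,V:((U+.5)/1.4-.5,(V+.5)/1.4-.5)
th=np.radians(-7.2);R=Ro.from_rotvec([0,0,th]).as_matrix()
c=np.array([.553,.0085,0])-R@[-.035,-.1375,0];print("centre",c)
for a,b in(((215,293),(492,285)),((530,330),(416,277)),((570,147),(411,350)),((278,112),(488,353))):
  X=tri((T,c1(*a)),(S,s(*b)));print(X,R.T@(X-c))
# hypothesise: lid pts vs hinge x, angle: fit to top view corners (free-edge corners & hinge corners on outer face)
from scipy.optimize import least_squares
obsT=np.array([c1(215,293),c1(530,330),c1(570,147),c1(278,112)])
def mod(p):
  hx,a=p;pts=[]
  for r,y in((.145,.079),(.145,-.079),(0,-.079),(0,.079)):
    pts.append(c+R@np.array([hx-r*np.cos(a)+.008*np.sin(a),y,.1+r*np.sin(a)+.008*np.cos(a)]))
  return np.array(pts)
f=least_squares(lambda p:(proj(T,mod(p))-obsT).ravel(),[.06,.7]);print(f.x,f.fun,mod(f.x))
print(proj(S,mod(f.x))*1.4)
w=__import__("workcell").arm.get_state();print(w["ee_rot"])
E
```

```text
centre [0.605  0.1405 0.    ]
[0.5734 0.2208 0.1864] [-0.0414  0.0757  0.1864]
[0.5525 0.066  0.1911] [-0.0427 -0.0805  0.1911]
[0.6745 0.0523 0.0976] [ 0.0801 -0.0788  0.0976]
[0.692  0.2092 0.1096] [0.0778 0.0791 0.1096]
[0.0746 0.5821] [-2.0779  0.0802 -0.4346  0.1193 -0.4282 -0.7069 -0.8762 -0.1792] [[0.5731 0.2242 0.1864]
 [0.5533 0.0674 0.1864]
 [0.6734 0.0522 0.1067]
 [0.6932 0.209  0.1067]]
[[492.5567 284.7398]
 [416.4429 278.3245]
 [410.5271 347.5253]
 [486.0499 354.0492]]
[[-0.9512  0.3087 -0.0004]
 [ 0.3087  0.9512 -0.0016]
 [-0.0001 -0.0016 -1.    ]]
```

The rows are not in the units I measure in: shifts go in shares of 0.8 m and turns go in shares of pi/2 rad. I convert before sending: -0.042 m / 0.8 = -0.0525, -0.0257 m / 0.8 = -0.0321.

>>> drive_effector(moves=[0,-0.0525,-0.0321,0,0,0,0,0,-0.0525,-0.0321,0,0,0,0,0,-0.0525,-0.0321,0,0,0,0,0,-0.0525,-0.0321,0,0,0,0,0,-0.0525,-0.0321,0,0,0,0])

```text
time_s: 0.6
ee_pos: [0.3539, 0.4056, 0.231]
ee_rot: [[-0.951, 0.309, -0.0], [0.309, 0.951, -0.0], [0.0, -0.001, -1.0]]
force: [1.2, -0.0, -0.2]
grip_width: 0.146
grasp_force: 0.0
```

>>> drive_effector(moves=[0,-0.0525,-0.0321,0,0,0,0,0,-0.0525,-0.0321,0,0,0,0,0,-0.0525,-0.0321,0,0,0,0,0,-0.0525,-0.0321,0,0,0,0,0,-0.0525,-0.0321,0,0,0,0])

```text
time_s: 1.1
ee_pos: [0.5139, 0.2185, 0.2311]
ee_rot: [[-0.951, 0.309, -0.0], [0.309, 0.951, -0.0], [0.0, -0.0, -1.0]]
force: [1.0, 0.7, 0.5]
grip_width: -0.003
grasp_force: 0.0
```

>>> drive_effector(moves=[0,-0.0525,-0.0321,0,0,0,0,0,-0.0525,-0.0321,0,0,0,0,0,0,0,0,0,0,0])

```text
time_s: 1.4
ee_pos: [0.5811, 0.137, 0.2303]
ee_rot: [[-0.948, 0.319, 0.001], [0.319, 0.948, -0.005], [-0.003, -0.004, -1.0]]
force: [0.5, 0.2, -0.1]
grip_width: -0.001
grasp_force: 0.0
```

To row units: 0.03 m / 0.8 = 0.0375, 0.02 m / 0.8 = 0.025.

>>> drive_effector(moves=[0,0,0,0.0375,0,0,0,0,0,0,0.025,0,0,0,0,0.005,0,0.0188,0,0,0,0,0.005,0,0.0188,0,0,0,0,0.005,0,0.0188,0,0,0])

```text
time_s: 1.9
ee_pos: [0.5651, 0.1493, 0.1353]
ee_rot: [[-0.951, 0.309, -0.001], [0.309, 0.951, -0.0], [0.001, -0.001, -1.0]]
force: [0.0, -1.0, 0.7]
grip_width: 0.003
grasp_force: 0.4
```

>>> drive_effector(moves=[0,0.005,0,0.0125,0,0,0,0,0.005,0,0.0125,0,0,0,0,0,0,0.0075,0,0,0,0,0,0,0.0038,0,0,0,0,0,0,0,0,0,0])

```text
time_s: 2.4
ee_pos: [0.5574, 0.152, 0.108]
ee_rot: [[-0.951, 0.308, -0.001], [0.308, 0.951, 0.0], [0.001, -0.0, -1.0]]
force: [-4.6, 0.6, 6.9]
grip_width: 0.002
grasp_force: 3.5
```

To row units: 0.003 m / 0.8 = 0.0038, 0.001 m / 0.8 = 0.0013.

>>> drive_effector(moves=[0,0,0,0.0038,0,0,0,0,0,0,0.0013,0,0,0,0,0,0,0,0,0,0])

```text
time_s: 2.7
ee_pos: [0.5575, 0.1521, 0.1074]
ee_rot: [[-0.951, 0.309, 0.001], [0.309, 0.951, 0.0], [-0.001, 0.001, -1.0]]
force: [-14.0, -2.4, 35.6]
grip_width: -0.003
grasp_force: 18.1
```

>>> drive_effector(moves=[0,0,0,-0.05,0,0,0,0,0,0,-0.0625,0,0,0,0,0,0,-0.0625,0,0,0,0,0,0,0,0,0,0])

```text
time_s: 3.1
ee_pos: [0.5616, 0.1528, 0.251]
ee_rot: [[-0.951, 0.309, 0.012], [0.309, 0.951, 0.004], [-0.011, 0.007, -1.0]]
force: [0.3, -0.0, 0.1]
grip_width: 0.001
grasp_force: 0.0
```

To row units: -0.0478 m / 0.8 = -0.0598, -0.014 m / 0.8 = -0.0175.

>>> drive_effector(moves=[0.4,-0.0175,-0.0598,0,0,0,0,0.4,-0.0175,-0.0598,0,0,0,0,0.4,-0.0175,-0.0598,0,0,0,0,0.4,-0.0175,-0.0598,0,0,0,0,0.4,-0.0175,-0.0598,0,0,0,0])

```text
time_s: 3.6
ee_pos: [0.5507, -0.0992, 0.2435]
ee_rot: [[-0.951, 0.309, 0.001], [0.309, 0.951, -0.0], [-0.001, 0.0, -1.0]]
force: [0.8, 0.3, -0.6]
grip_width: 0.395
grasp_force: 0.0
```

>>> drive_effector(moves=[0.4,-0.0175,-0.0598,0,0,0,0,0.4,-0.0175,-0.0598,0,0,0,0,0.4,-0.0175,-0.0598,0,0,0,0,0.4,-0.0175,-0.0598,0,0,0,0,0.4,-0.0175,-0.0598,0,0,0,0])

```text
time_s: 4.1
ee_pos: [0.5434, -0.3483, 0.2434]
ee_rot: [[-0.951, 0.309, 0.0], [0.309, 0.951, -0.0], [-0.0, -0.0, -1.0]]
force: [0.6, -0.3, -0.2]
grip_width: 0.405
grasp_force: 0.0
```

>>> drive_effector(moves=[0.4,-0.0175,-0.0598,0,0,0,0,0.4,0,0,0,0,0,0,0.4,0,0,0,0,0,0])

```text
time_s: 4.4
ee_pos: [0.5415, -0.3975, 0.2425]
ee_rot: [[-0.95, 0.312, -0.001], [0.312, 0.95, 0.0], [0.001, 0.0, -1.0]]
force: [0.6, 0.5, -0.1]
grip_width: 0.4
grasp_force: 0.0
```

```bash
python3 - <<'E'
from h import *
from workcell import arm
t=arm.snapshot("top");w=arm.snapshot("wrist")
pickle.dump(t,open("pics/t1.pkl","wb"));pickle.dump(w,open("pics/w1.pkl","wb"))
big=cv2.resize(w["color"],(800,600),interpolation=cv2.INTER_CUBIC)
big[:180,:260]=cv2.resize(t["color"][135:240,150:302],(260,180))
cv2.imwrite("pics/w1.png",big);print(ray(w,(280,210))[0],proj(w,[.545,-.396,.03])*800/560)
E
```

```text
[ 0.4783356  -0.37361122  0.38497402] [[397.62761837 268.80249817]]
```

View pics/w1.png

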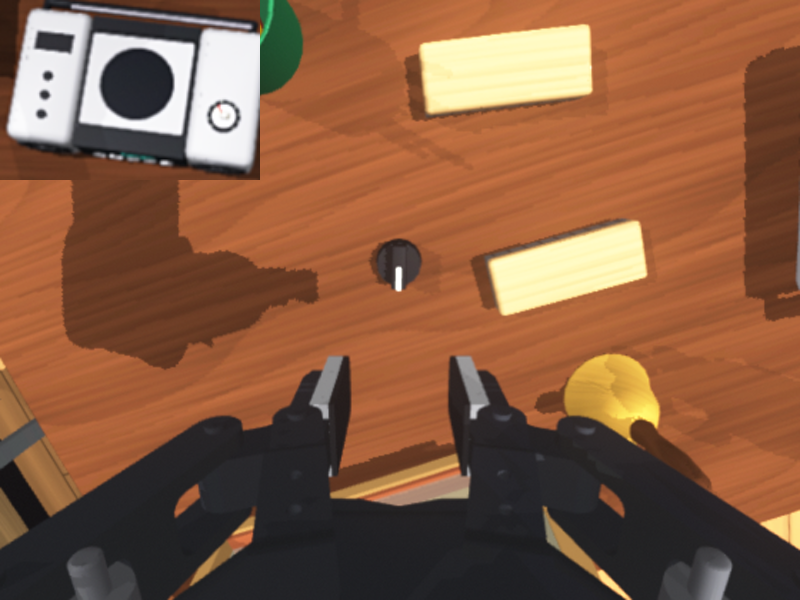

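The inset shows the lid closed. In the wrist view the knob is at (399,262) and its pointer is nearly straight down the image, ending at (399,291). I'll enlarge it.

```bash
python3 - <<'E'
from h import *
w=pickle.load(open("pics/w1.pkl","rb"))["color"]
cv2.imwrite("pics/w1c.png",cv2.resize(w[160:210,250:310],None,fx=12,fy=12,interpolation=cv2.INTER_CUBIC))
E
```

```text
(no output)
```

View pics/w1c.png

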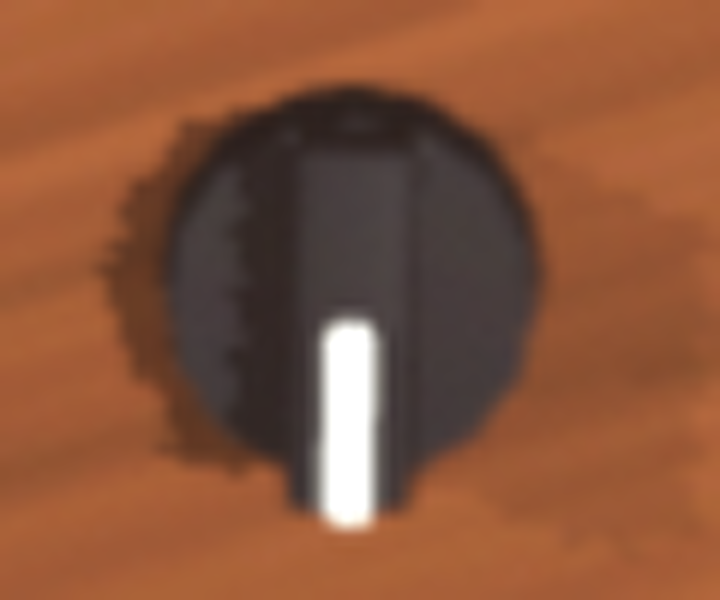

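The bar's top face runs from (356,150) to (350,505), and the skirt is about 170–540 wide, centred near x=355.

```bash
python3 - <<'E'
from h import *
from workcell import arm
np.set_printoptions(precision=4,suppress=True)
w=pickle.load(open("pics/w1.pkl","rb"))
f=lambda U,V:((U+.5)/12-.5+250,(V+.5)/12-.5+160)
a,b=onz(w,f(356,150),.034),onz(w,f(350,510),.034);m=(a+b)/2
p,q=onz(w,f(349,330),.034),onz(w,f(347,520),.034)
print(a,b,m,np.linalg.norm(b-a),np.degrees(np.arctan2(*(b-a)[[1,0]])),np.degrees(np.arctan2(*(q-p)[[1,0]])))
print("skirt",onz(w,f(170,290),.016)/2+onz(w,f(540,290),.016)/2,np.linalg.norm(onz(w,f(170,290),.016)-onz(w,f(540,290),.016)))
s=arm.get_state();R=s["ee_rot"];print(R,s["ee_pos"],R.T@(np.array([m[0],m[1],.020])-s["ee_pos"]))
E
```

```text
[ 0.5269 -0.3891  0.034 ] [ 0.5599 -0.4004  0.034 ] [ 0.5434 -0.3947  0.034 ] 0.034934170143093024 -18.994628514483285 -18.664760668894004
skirt [ 0.5427 -0.3943  0.016 ] 0.03702517172511453
[[-0.9516  0.3075  0.0002]
 [ 0.3075  0.9516  0.0012]
 [ 0.0002  0.0012 -1.    ]] [ 0.5428 -0.3946  0.2431] [-0.0007 -0.0002  0.2231]
```

To row units: 0.05 m / 0.8 = 0.0625, 0.04 m / 0.8 = 0.05, 0.015 rad / 1.5708 = 0.0095.

>>> drive_effector(moves=[0.4,0,0,0.0625,0,0,0.0095,0.4,0,0,0.0625,0,0,0,0.4,0,0,0.0625,0,0,0,0.4,-0.0006,0,0.05,0,0,0,0.4,0,0,0.025,0,0,0])

```text
time_s: 5.0
ee_pos: [0.542, -0.3925, 0.0297]
ee_rot: [[-0.947, 0.32, -0.004], [0.32, 0.947, 0.004], [0.005, 0.002, -1.0]]
force: [-0.1, 0.0, 0.2]
grip_width: 0.401
grasp_force: 0.0
```

>>> drive_effector(moves=[0.4,0,0,0.0156,0,0,0,0.4,0,0,0,0,0,0])

```text
time_s: 5.2
ee_pos: [0.5428, -0.3942, 0.0197]
ee_rot: [[-0.947, 0.321, -0.002], [0.321, 0.947, 0.002], [0.002, 0.001, -1.0]]
force: [-0.1, -0.1, -0.3]
grip_width: 0.401
grasp_force: 0.0
```

To row units: -0.001 m / 0.8 = -0.0013.

>>> drive_effector(moves=[0,0,0,-0.0013,0,0,0,0,0,0,0,0,0,0,0,0,0,0,0,0,0,0,0,0,0,0,0,0], clamp_n=60)

```text
time_s: 5.6
ee_pos: [0.5441, -0.3966, 0.0241]
ee_rot: [[-0.946, 0.323, 0.003], [0.323, 0.946, -0.002], [-0.004, -0.001, -1.0]]
force: [0.3, 1.9, 6.7]
grip_width: 0.117
grasp_force: 60.5
```

>>> drive_effector(moves=[0,0,0,0,0,0,0,0,0,0,-0.0375,0,0,0,0,0,0,-0.0625,0,0,0,0,0,0,-0.0625,0,0,0,0,0,0,-0.025,0,0,0])

```text
time_s: 6.1
ee_pos: [0.5445, -0.3977, 0.1784]
ee_rot: [[-0.946, 0.323, 0.007], [0.323, 0.946, -0.005], [-0.009, -0.003, -1.0]]
force: [1.2, -0.2, -0.9]
grip_width: 0.12
grasp_force: 59.6
```

To row units: -0.01 m / 0.8 = -0.0125, -0.136 rad / 1.5708 = -0.0866.

>>> drive_effector(moves=[0,0,0,-0.0125,0,0,-0.0866,0,0,0,-0.0125,0,0,-0.0866,0,0,0,-0.0125,0,0,-0.0866,0,0,0,-0.0125,0,0,-0.0866,0,0,0,-0.0125,0,0,-0.0866])

```text
time_s: 6.6
ee_pos: [0.5426, -0.3963, 0.2231]
ee_rot: [[-0.937, -0.349, 0.001], [-0.349, 0.937, -0.001], [-0.0, -0.001, -1.0]]
force: [0.9, 0.4, -0.4]
grip_width: 0.115
grasp_force: 59.6
```

>>> drive_effector(moves=[0,0,0,0,0,0,-0.0859,0,0,0,0,0,0,0,0,0,0,0,0,0,0])

```text
time_s: 6.9
ee_pos: [0.5424, -0.3963, 0.2221]
ee_rot: [[-0.886, -0.463, 0.0], [-0.463, 0.886, -0.0], [-0.0, -0.0, -1.0]]
force: [-0.9, -0.6, -1.4]
grip_width: 0.117
grasp_force: 59.6
```

```bash
python3 - <<'E'
from h import *
from workcell import arm
np.set_printoptions(precision=4,suppress=True)
w=arm.snapshot("wrist");s=arm.get_state();pickle.dump((w,s),open("pics/w2.pkl","wb"))
R=s["ee_rot"];print(s["joint_pos"],s["ee_pos"],R,np.degrees(np.arctan2(-R[1,0],-R[0,0])))
u=proj(w,s["ee_pos"])[0];print(u)
x,y=int(u[0])-50,int(u[1])-38;print(x,y)
cv2.imwrite("pics/w2.png",cv2.resize(w["color"][y:y+75,x:x+100],None,fx=8,fy=8,interpolation=cv2.INTER_CUBIC))
E
```

```text
[ 0.7274  0.5891 -0.2391  1.3763  0.1422  1.193   2.5278] [ 0.5425 -0.3962  0.2219] [[-0.8859 -0.4639 -0.0001]
 [-0.4639  0.8859 -0.    ]
 [ 0.0001  0.     -1.    ]] 27.637044504373467
[277.5954 264.2192]
227 226
```

View pics/w2.png

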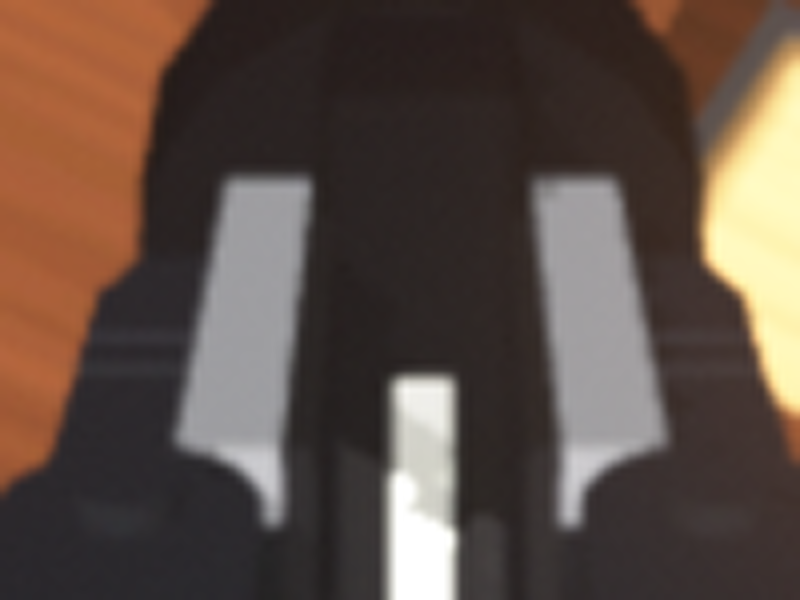

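The bar sits straight and centred between the pads. The pointer's inner end is at (423,378), and the skirt edges are at x=142 and x=700 near y=215.

```bash
python3 - <<'E'
from h import *
from scipy.optimize import least_squares
np.set_printoptions(precision=4,suppress=True)
w1=pickle.load(open("pics/w1.pkl","rb"))
f=lambda U,V:((U+.5)/12-.5+250,(V+.5)/12-.5+160)
p=onz(w1,f(349,320),.034);d=np.array([np.cos(-.33),np.sin(-.33)]);pin=(p[:2]-[.5431,-.3945])@d
print("pointer inner end at knob x=",pin)
w,s=pickle.load(open("pics/w2.pkl","rb"));R=s["ee_rot"]@np.diag([-1,-1,1.]);R=s["ee_rot"]@np.diag([-1,1,-1.])  # knob axes: x=-tx, z=-tz
print(np.linalg.det(R))
g=lambda U,V:np.array([(U+.5)/8-.5+227,(V+.5)/8-.5+226])
th=np.linspace(0,2*np.pi,721)
def res(v):
  o=s["ee_pos"]+R@np.array([v[0],v[1],v[2]])
  P=[o+R@np.array([.02*np.cos(t),.02*np.sin(t),z]) for z in(0.,.018) for t in th]
  q=proj(w,np.array(P));i=proj(w,o+R@np.array([pin,0,.034]))[0]
  return np.r_[q[:,0].min()-g(142,0)[0],q[:,0].max()-g(700,0)[0],i-g(423,378)]
r=least_squares(res,[0,0,-.02]);print(r.x,r.fun)
E
```

```text
pointer inner end at knob x= -0.0007877888818653194
0.9999999999999997
[ 0.0084  0.0008 -0.0397] [ 0.082   0.0821 -0.1496 -0.    ]
```

```bash
python3 - <<'E'
from h import *
np.set_printoptions(precision=4,suppress=True)
w,s=pickle.load(open("pics/w2.pkl","rb"));R=s["ee_rot"]@np.diag([-1,1,-1.])
g=lambda U,V:np.array([(U+.5)/8-.5+227,(V+.5)/8-.5+226])
for z in(-.018,-.021,-.024,-.027):
  c,d=ray(w,g(423,378));c=R.T@(c-s["ee_pos"]);d=R.T@d
  P=c+d*((z+.034)-c[2])/d[2];o=P+[.0008,0,0];o[2]=z
  q=proj(w,[s["ee_pos"]+R@(o+[.02*np.cos(t),.02*np.sin(t),.018]) for t in np.linspace(0,6.28,73)])
  q2=(q-[227,226]+.5)*8-.5;print(z,o,"skirt top px",q2.min(0),q2.max(0))
# pads: tip corner pixel positions in the tool frame plane x? print projections of pad tip corners (x=+-.011,y=+-.006)
for zz in(0,.003,.006):
  print(zz,((proj(w,[s["ee_pos"]+R@np.array([x,y,zz]) for x in(-.011,.011) for y in(-.006,.006)])-[227,226]+.5)*8-.5).round())
print(np.array([.5431,-.3945]))
E
```

```text
-0.018 [-0.0025  0.0009 -0.018 ] skirt top px [100.7986 -35.6159] [744.6029 557.3271]
-0.021 [-0.001   0.0009 -0.021 ] skirt top px [107.5227 -26.651 ] [737.8922 553.7145]
-0.024 [ 0.0005  0.0009 -0.024 ] skirt top px [113.9721 -18.0661] [731.4557 550.2444]
-0.027 [ 0.002   0.0009 -0.027 ] skirt top px [120.1634  -9.8373] [725.2767 546.9088]
0 [[310. 145.]
 [506. 144.]
 [314. 467.]
 [503. 467.]]
0.003 [[308. 163.]
 [508. 163.]
 [313. 491.]
 [505. 491.]]
0.006 [[305. 182.]
 [509. 182.]
 [310. 515.]
 [506. 515.]]
[ 0.5431 -0.3945]
```

To row units: 0.0354 m / 0.8 = 0.0443, -0.0277 m / 0.8 = -0.0346.

>>> drive_effector(moves=[0,-0.0346,0.0443,0,0,0,0,0,-0.0346,0.0443,0,0,0,0,0,-0.0346,0.0443,0,0,0,0,0,-0.0346,0.0443,0,0,0,0,0,-0.0346,0.0443,0,0,0,0])

```text
time_s: 7.45
ee_pos: [0.5825, -0.1731, 0.2218]
ee_rot: [[-0.886, -0.464, -0.0], [-0.464, 0.886, -0.0], [0.0, -0.0, -1.0]]
force: [1.0, -0.4, -0.6]
grip_width: 0.119
grasp_force: 59.6
```

>>> drive_effector(moves=[0,-0.0346,0.0443,0,0,0,0,0,-0.0346,0.0443,0,0,0,0,0,-0.0346,0.0443,0,0,0,0,0,-0.0346,0.0443,0,0,0,0,0,-0.0346,0.0443,0,0,0,0])

```text
time_s: 7.95
ee_pos: [0.6223, 0.0481, 0.2218]
ee_rot: [[-0.886, -0.465, 0.0], [-0.465, 0.886, -0.0], [0.0, -0.0, -1.0]]
force: [1.1, -0.8, -0.6]
grip_width: 0.118
grasp_force: 59.6
```

>>> drive_effector(moves=[0,0,0,0,0,0,0,0,0,0,0,0,0,0,0,0,0,0,0,0,0])

```text
time_s: 8.25
ee_pos: [0.6221, 0.0449, 0.2216]
ee_rot: [[-0.885, -0.465, -0.0], [-0.465, 0.885, -0.001], [0.001, -0.001, -1.0]]
force: [-0.5, -0.9, 0.1]
grip_width: 0.121
grasp_force: 59.6
```

```bash
python3 - <<'E'
from h import *
from workcell import arm
np.set_printoptions(precision=4,suppress=True)
w=arm.snapshot("wrist");s=arm.get_state();pickle.dump((w,s),open("pics/w3.pkl","wb"))
print(s["joint_pos"],s["ee_pos"],s["ee_rot"])
u=proj(w,[.553,.0085,.12])[0];print(u,ray(w,u)[0])
x,y=int(u[0])-33,int(u[1])-25;print(x,y)
cv2.imwrite("pics/w3.png",cv2.resize(w["color"][y:y+50,x:x+66],None,fx=12,fy=12,interpolation=cv2.INTER_CUBIC))
E
```

```text
[ 0.0614  0.5161 -0.2833  1.5179  0.1544  1.13    1.8007] [0.6222 0.0444 0.2216] [[-0.8856 -0.4644 -0.0003]
 [-0.4644  0.8856 -0.0012]
 [ 0.0008 -0.0009 -1.    ]]
[277.8411 109.9861] [0.5626 0.0148 0.3638]
244 84
```

View pics/w3.png

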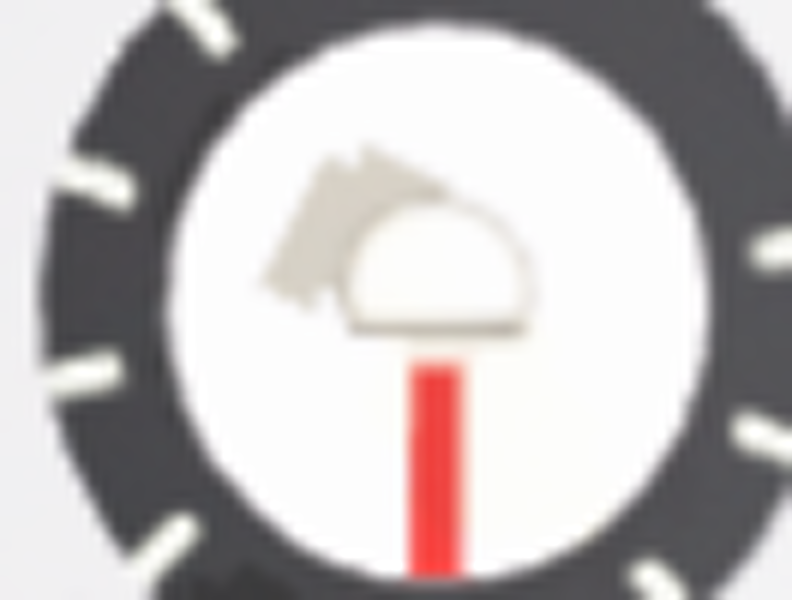

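The collar is centred at (438,301), with edges at x=168 and 708 and y=22 and 580. The red line runs straight down from (437,365) to (438,580), and the shaft spans x 342–535 with its back edge at y=198 and its flat at y≈325.

```bash
python3 - <<'E'
from h import *
np.set_printoptions(precision=4,suppress=True)
w,s=pickle.load(open("pics/w3.pkl","rb"));R=s["ee_rot"]@np.diag([-1,1,-1.])
g=lambda U,V:np.array([(U+.5)/12-.5+244,(V+.5)/12-.5+84])
P=[onz(w,g(*p),.1145) for p in((168,300),(708,300),(438,22),(438,580))]
print("dia",np.linalg.norm(P[0]-P[1]),np.linalg.norm(P[2]-P[3]));c=np.mean(P,0);c[:2]=(P[0]+P[1])[:2]/2*.0+np.mean(P,0)[:2];print("collar c",np.mean(P,0))
a,b=onz(w,g(437,365),.1145),onz(w,g(438,580),.1145);print("red deg",np.degrees(np.arctan2(*(b-a)[[1,0]])))
fl=[onz(w,g(350,328),.128),onz(w,g(525,328),.128)];print("flat mid",np.mean(fl,0),np.degrees(np.arctan2(*(fl[1]-fl[0])[[1,0]]))+0)
k=np.mean(fl,0);d=(b-a)/np.linalg.norm(b-a);print("axis from flat",k-.002*d)
print("shaft L/R mid",(onz(w,g(340,285),.126)+onz(w,g(536,285),.126))/2)
for n,c in(("collar",np.mean(P,0)),("flat",k-.002*d)):
  t=R.T@(np.array([*c[:2],0])-[*s["ee_pos"][:2],0]);print(n,"in knob axes from TCP",t)
print("tool yaw(knob)",np.degrees(np.arctan2(R[1,0],R[0,0])))
E
```

```text
dia 0.034461517679509224 0.034274371366321756
collar c [0.5512 0.0094 0.1145]
red deg 27.97265260738667
flat mid [0.5531 0.0104 0.128 ] 117.66743959095623
axis from flat [0.5514 0.0094 0.128 ]
shaft L/R mid [0.5508 0.0092 0.126 ]
collar in knob axes from TCP [-0.0791  0.002  -0.0001]
flat in knob axes from TCP [-0.0789  0.0019 -0.0001]
tool yaw(knob) 27.67014693618311
```

To row units: 0.04 m / 0.8 = 0.05, 0.001 m / 0.8 = 0.0013, -0.005 rad / 1.5708 = -0.0032.

>>> drive_effector(moves=[0,0.05,0.0013,0,0,0,-0.0032,0,0.0494,0,0,0,0,0,0,0,0,0.0375,0,0,0,0,0,0,0.0313,0,0,0,0,0,0,0,0,0,0])

```text
time_s: 8.8
ee_pos: [0.5494, 0.0077, 0.1644]
ee_rot: [[-0.883, -0.468, -0.005], [-0.468, 0.883, -0.001], [0.005, 0.002, -1.0]]
force: [0.2, 0.6, -0.8]
grip_width: 0.117
grasp_force: 59.6
```

>>> drive_effector(moves=[0,0,0,0,0,0,0,0,0,0,0,0,0,0])

```text
time_s: 9.0
ee_pos: [0.5525, 0.0095, 0.168]
ee_rot: [[-0.882, -0.471, 0.002], [-0.471, 0.882, 0.0], [-0.002, -0.001, -1.0]]
force: [0.0, 0.5, -0.6]
grip_width: 0.115
grasp_force: 59.6
```

```bash
python3 - <<'E'
from workcell import arm
from h import *
np.set_printoptions(precision=4,suppress=True)
s=arm.get_state();R=s["ee_rot"]@np.diag([-1,1,-1.]);print(s["ee_pos"],R, R.T@(np.array([.5513,.0094,.13])-s["ee_pos"]),s["force"])
E
```

```text
[0.5525 0.0095 0.168 ] [[ 0.8823 -0.4708 -0.0019]
 [ 0.4708  0.8823 -0.    ]
 [ 0.0017 -0.0009  1.    ]] [-0.0012  0.0005 -0.038 ] [ 0.0488  0.4662 -0.5655]
```

To row units: 0.006 m / 0.8 = 0.0075, 0.004 m / 0.8 = 0.005.

>>> drive_effector(moves=[0,0,0,0.0075,0,0,0,0,0,0,0.005,0,0,0,0,0,0,0,0,0,0])

```text
time_s: 9.3
ee_pos: [0.5513, 0.0099, 0.1564]
ee_rot: [[-0.882, -0.472, -0.001], [-0.472, 0.882, -0.0], [0.001, 0.0, -1.0]]
force: [-0.5, -1.0, -1.2]
grip_width: 0.116
grasp_force: 59.6
```

>>> drive_effector(moves=[0,0,0,0.0038,0,0,0,0,0,0,0.0025,0,0,0,0,0,0,0,0,0,0])

```text
time_s: 9.6
ee_pos: [0.5516, 0.0095, 0.1515]
ee_rot: [[-0.882, -0.472, -0.0], [-0.472, 0.882, -0.0], [0.0, -0.0, -1.0]]
force: [0.9, -1.9, -1.3]
grip_width: 0.115
grasp_force: 59.5
```

To row units: 0.002 m / 0.8 = 0.0025, 0.001 m / 0.8 = 0.0013.

>>> drive_effector(moves=[0,0,0,0.0025,0,0,0,0,0,0,0.0013,0,0,0,0,0,0,0,0,0,0])

```text
time_s: 9.9
ee_pos: [0.5516, 0.0095, 0.1487]
ee_rot: [[-0.882, -0.471, 0.0], [-0.471, 0.882, -0.0], [0.0, -0.0, -1.0]]
force: [-0.4, -1.4, -0.4]
grip_width: 0.117
grasp_force: 59.6
```

>>> drive_effector(moves=[0,0,0,0.0025,0,0,0,0,0,0,0,0,0,0])

```text
time_s: 10.1
ee_pos: [0.5517, 0.0096, 0.1467]
ee_rot: [[-0.882, -0.471, 0.0], [-0.471, 0.882, -0.0], [0.0, -0.0, -1.0]]
force: [1.4, -3.1, -0.5]
grip_width: 0.12
grasp_force: 59.6
```

To row units: 0.002 m / 0.8 = 0.0025.

>>> drive_effector(moves=[0,0,0,0.0025,0,0,0,0,0,0,0,0,0,0])

```text
time_s: 10.3
ee_pos: [0.5517, 0.0096, 0.1446]
ee_rot: [[-0.882, -0.471, 0.0], [-0.471, 0.882, -0.0], [0.0, -0.0, -1.0]]
force: [0.8, -2.6, -0.4]
grip_width: 0.117
grasp_force: 59.7
```

>>> drive_effector(moves=[0,0,0,0.0025,0,0,0,0,0,0,0,0,0,0])

```text
time_s: 10.5
ee_pos: [0.5517, 0.0096, 0.1426]
ee_rot: [[-0.882, -0.471, 0.0], [-0.471, 0.882, -0.0], [0.0, -0.0, -1.0]]
force: [0.1, -3.5, -0.3]
grip_width: 0.116
grasp_force: 59.7
```

>>> drive_effector(moves=[0,0,0,0.0025,0,0,0,0,0,0,0,0,0,0])

```text
time_s: 10.7
ee_pos: [0.5516, 0.0096, 0.1407]
ee_rot: [[-0.882, -0.471, 0.0], [-0.471, 0.882, -0.0], [0.0, -0.0, -1.0]]
force: [1.2, -4.1, 2.8]
grip_width: 0.116
grasp_force: 59.9
```

To row units: 0.002 m / 0.8 = 0.0025, -0.0004 m / 0.8 = -0.0005.

>>> drive_effector(moves=[0,0.0003,-0.0005,0.0025,0,0,0,0,0,0,0,0,0,0])

```text
time_s: 10.9
ee_pos: [0.5517, 0.0095, 0.1387]
ee_rot: [[-0.882, -0.472, 0.0], [-0.472, 0.882, 0.0], [-0.0, 0.0, -1.0]]
force: [0.4, -3.9, 3.3]
grip_width: 0.117
grasp_force: 60.1
```

>>> drive_effector(moves=[0,0,0,0.0025,0,0,0,0,0,0,0,0,0,0])

```text
time_s: 11.1
ee_pos: [0.5517, 0.0095, 0.1368]
ee_rot: [[-0.882, -0.472, 0.0], [-0.472, 0.882, 0.0], [-0.0, -0.0, -1.0]]
force: [0.3, -4.0, 5.5]
grip_width: 0.117
grasp_force: 60.3
```

>>> drive_effector(moves=[0,0,0,0.0013,0,0,0,0,0,0,0,0,0,0])

```text
time_s: 11.3
ee_pos: [0.5517, 0.0095, 0.136]
ee_rot: [[-0.882, -0.472, 0.0], [-0.472, 0.882, 0.0], [-0.0, -0.0, -1.0]]
force: [0.6, -3.3, 6.8]
grip_width: 0.115
grasp_force: 60.3
```

To row units: 0.001 m / 0.8 = 0.0013.

>>> drive_effector(moves=[0,0,0,0,0,0,0,0,0,0,0.0013,0,0,0,0,0,0,0,0,0,0], clamp_n=100)

```text
time_s: 11.6
ee_pos: [0.5519, 0.0095, 0.1358]
ee_rot: [[-0.882, -0.472, 0.001], [-0.472, 0.882, -0.0], [-0.001, -0.001, -1.0]]
force: [-1.9, -4.1, 12.7]
grip_width: 0.098
grasp_force: 103.0
```

>>> drive_effector(moves=[0,0,0,0.0006,0,0,0,0,0,0,0,0,0,0])

```text
time_s: 11.8
ee_pos: [0.5519, 0.0096, 0.1357]
ee_rot: [[-0.882, -0.472, 0.001], [-0.472, 0.882, -0.0], [-0.001, -0.001, -1.0]]
force: [-2.2, -3.5, 16.2]
grip_width: 0.099
grasp_force: 103.4
```

>>> drive_effector(moves=[0,0,0,0,0,0,0,0,0,0,0,0,0,0,0,0,0,0,0,0,0])

```text
time_s: 12.1
ee_pos: [0.5519, 0.0096, 0.1357]
ee_rot: [[-0.882, -0.472, 0.002], [-0.472, 0.882, -0.0], [-0.001, -0.001, -1.0]]
force: [-2.6, -4.0, 16.0]
grip_width: 0.101
grasp_force: 103.4
```

```bash
python3 - <<'E'
from h import *
from workcell import arm
w=arm.snapshot("wrist")["color"];c=arm.snapshot("scene")["color"]
r=lambda a:cv2.resize(a,(400,300),interpolation=cv2.INTER_CUBIC)
cv2.imwrite("pics/f.png",np.vstack([np.hstack([r(w),r(w[200:320,200:360])]),np.hstack([r(c),r(c[180:285,245:385])])]))
E
```

```text
(no output)
```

View pics/f.png

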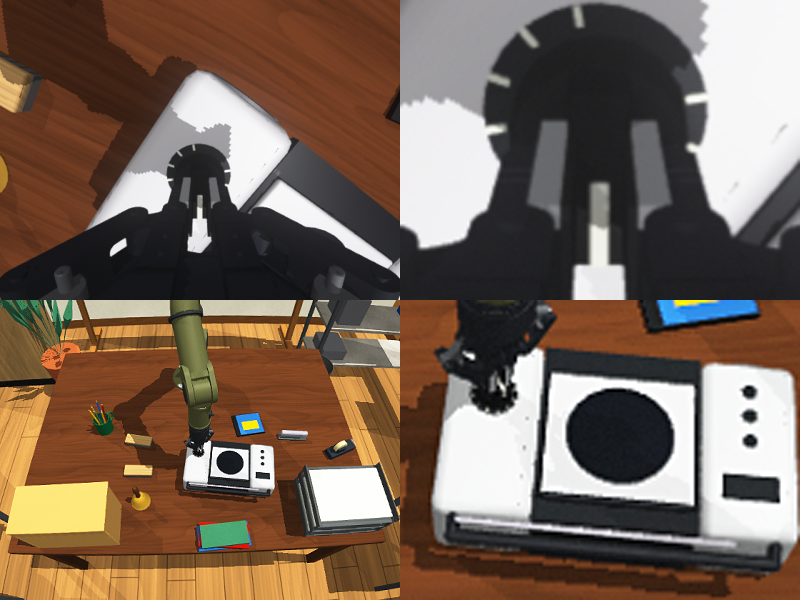

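The knob sits centred on the dial, covering the collar. The lid is flush and the other objects haven't moved. The force shows the spring travel followed by a hard stop at 16 N, so I'm handing in.

```bash
python3 -c "
from workcell import arm
print(arm.hand_in())"
```

```text
the job is handed in; nothing more can be done
None
```

I closed the lid, fitted the knob on the D-shaft and pressed it in against its stop, then handed the job in at about 12 s, still holding it with about 16 N of downward push; no verdict was returned.

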